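# Seat the sharpening stone in its bench holder

### The job

The terracotta-red sharpening stone stands on its long edge in the small wooden rack. Take it out, lay it flat on the cork mat and let go, then take it again by its long sides and lower it into the pocket of the wooden stone holder, keeping hold of it until it is down, so that it lies flat and square on the pocket's floor; either broad face may be up. Never let the stone fall from a height, leave the mug, compass, boathook tip and float where they are, and let go of the stone at the end.

Things in the scene. Friction and masses are not known exactly. Their poses are not given: they have to be found in the camera images.
- stone: the terracotta-red sharpening stone, a plain rectangular block 150 x 25 x 60 mm, about 0.5 kg. Origin at its centre. x runs along its 150 mm length, y through its 25 mm thickness, z across its 60 mm width. At the start it stands on a 150 x 25 mm edge in the rack (z up, centre 40 mm above the bench, top edge 70 mm above it); lying flat, its y axis is vertical, up or down
- rack: small fixed pale wooden stone rack, base 130 x 90 x 10 mm, with two rails 110 mm long (along its x) whose tops are 28 mm above the bench; the slot between them is 29 mm wide and its floor is 10 mm above the bench. Origin at the centre of its underside, z up. The stone stands in the slot along the rack's x and sticks out 42 mm above the rails
- mat_top (a point): centre of the top of the fixed cork mat, 220 mm (x) by 200 mm (y), 4 mm thick, between rack and holder; x and y along the mat's sides, z up
- holder: fixed stone holder: a dark wooden base 200 mm (x) by 100 mm (y) by 18 mm, with a paler raised border up to 30 mm above the bench and four brass screw heads; the border frames the pocket. Each long side of the border has a 70 mm wide open gap at its middle, level with the pocket floor, for the fingers. Origin at the centre of its underside, z up
- pocket (a point): centre of the pocket's floor in the holder, 18 mm above the bench. The pocket is 154 mm long (x) by 64 mm wide (y) and 12 mm deep, for the 150 x 60 mm stone; z up. A seated stone's centre lies 12.5 mm above this point
- mug: grey stoneware mug, 82 mm wide, 90 mm high, handle at its side; origin under its centre; to be left alone
- compass: round brass pocket compass, 64 mm wide, 20 mm high; origin under its centre; to be left alone
- boathook: black iron boathook tip, 155 mm long (along x), about 80 mm wide, 32 mm high; origin under its middle; to be left alone
- float: cork net float, a ring 84 mm wide and 30 mm high; origin under its centre; to be left alone
There are look-alikes about, which are no part of the job. What is meant by the stone is not purple or turquoise, and is the larger of those in its own colour.

How it is judged:
On the way, in this order (a step that is already met when the one before it is completed fails the run):
1. the stone lies flat on the cork mat (centre over the mat, within 0.08 rad of flat), at rest and let go (angle between the y axis of stone and the z axis of mat_top, either way round below 0.08 rad and z of stone in the frame of mat_top below 0.017 m and x of stone in the frame of mat_top between -0.11 and 0.11 m and y of stone in the frame of mat_top between -0.1 and 0.1 m and contact force between stone and the fingers below 0.1 N and linear speed of stone below 0.02 m/s), for 0.2 s.
2. the stone has been lowered at least half its way into the pocket (within 6 mm of the floor, within 10 mm of centre) while the fingers hold it (horizontal distance between stone and pocket below 0.01 m and z of stone in the frame of pocket below 0.0185 m and contact force between stone and the fingers above 1 N), for 0.05 s.
At the end, for the whole second after the job is handed in: The stone lies released and at rest in the holder's pocket, either face up: centre within 6 mm of the pocket's centre in plan and no more than 3 mm above its seated height, flat within 0.035 rad, and square with the pocket within 0.05 rad (either way round) (horizontal distance between stone and pocket below 0.006 m and z of stone in the frame of pocket below 0.0155 m and angle between the y axis of stone and the z axis of pocket, either way round below 0.035 rad and angle between the x axis of stone and the x axis of pocket, either way round below 0.05 rad and contact force between stone and the fingers below 0.1 N and linear speed of stone below 0.02 m/s); the robot touches nothing.
It fails at once if the mug, compass, boathook tip or float is moved more than 30 mm (distance of any of mug, compass, boathook, float from where it was at the start of the episode above 0.03 m).
It fails at once if the stone falls freely (faster than 1 m/s out of the fingers) (linear speed of stone above 1 m/s and contact force between stone and the fingers below 0.1 N).
It also fails if it takes over 61 s, if anything falls off the work surface, if the arm or the gripper's body presses on something with over 40 N, if the wrist force passes 120 N, or if a joint passes its speed limit or range.

### The arm

A 6-joint arm with a two-finger parallel gripper is mounted at the origin on the work surface. World frame = base frame: x ahead of the robot, y to its left, z up, the work surface at z = 0. Lengths are in m, angles in rad, forces in N, time in s.
With the tool pointing down it reaches from about 0.375 to 0.975 m from the base axis. Payload 3.8 kg.
Tool frame: the origin (TCP) lies at the very end of the fingers, on their centre line; the grasp point (between the pads) lies 19 mm behind it; z points along the fingers, y is the line along which they close (so a half turn about z gives the same grasp; the last joint's range is limited). The gripper opens to 85 mm and grips with 20 to 120 N. Pads are 22 mm wide; open, the fingers measure 114 mm over their backs; the gripper's body (76 mm by 85 mm) begins 54 mm behind the grasp point. The pads swing forward as they close: fully open they stand 13 mm farther back than shut.
Start: joints at [1.146, 0.264, 1.604, -0, 1.274, -0.037], TCP at [0.255, 0.625, 0.231] pointing down, gripper open.
Joint ranges: [-2.63, 2.63], [-0.94, 2.18], [0.31, 2.57], [-1.31, 4.45], [0, 2.66], [-2.55, 2.55]. Speed limits (rad/s): [2.57, 2.57, 3.14, 3.14, 3.14, 3.14].

### API

Orientations are given as a rotation vector (axis times angle).
In Python, from rig import env, camera, calibration gives the robot as it stands.
- The arm moves only by the shell command python3 -m jog 'ROWS' [FORCE]. ROWS is JSON, a list of rows, each a list of 7 numbers: the turn, a rotation vector about the tool's x, y, z in rad, then the shift along the tool's x, y, z in m, then the closure, from 0 (fully open) to 1 (shut). In form: [[wx, wy, wz, dx, dy, dz, claw], ...]. A call has 1 to 12 rows; each row is the pose to reach, as a shift and turn from the pose commanded when the call began, along the tool's axes at that moment; what a row does not reach only later rows make up. A row lasts 1/10 s, in which the tool goes at most 50 mm and 8.59 degrees, less where a joint would pass 70% of its speed; a pose out of reach is approached as far as the arm can. A call with a gripper value outside its range is refused whole. The fingers move at their own pace and stop on an object; FORCE is the grip in N (left out, the last holds). Time passes only in rows, so rows that repeat a pose let the fingers close. It gives the time, the measured TCP pose, the force, the opening and the grip force at its end, in the units of the state.
- env.get_obs(): the state, without advancing time (a new reading comes with each control period).
- camera(name): name is "scene" or "top" or "wrist"; returns the picture (420x560x3 uint8, blue, green, red); there is no depth.
- calibration(name): a dict with "fovy" (degrees; the focal length in pixels is half the picture's height over the tangent of half this angle, whatever the lens; pixels are square), "cx", "cy" (the principal point, pixels), "distortion" ([k1, k2, p1, p2, k3] as OpenCV has them; the pictures are not rectified), "position" and "orientation" of the camera in the world. Camera axes: x right, y down, z forward; pixel columns grow to the right and rows downward; lengths in m; the calibration is good to about 2 mm. A picture is of the moment at which its call begins: read the wrist's pose just before it. calibration takes no time and is no camera call; for the wrist camera it gives the pose at the moment of the call.
- env.job_done(): hands the job in; it is judged then, once.
The state is a dict: "time_s": time; "joint_pos": joint angles; "qd": joint speeds; "effort": joint torques, N m; "ee_pos": TCP position; "eef_rot": TCP orientation; "contact_force": force on the tool from outside, world axes, zero at the start; "moment": the same for the moment, N m; "grip_width": opening from 0.0 (shut) to 1.0 (fully open); "gripper_force": force on a finger pad.
Only numpy, scipy, OpenCV 4.12 (cv2) and the standard library are available. Lean on these libraries where they do the work, as an engineer would, in place of code of your own. Each camera call takes 0.05 s, during which the arm holds its last target. There are 200 camera calls.

## Working session

There is one attempt and no reset: what is moved stays moved. The work goes in short steps, Python scripts to look and compute and a shell command to move; the robot and the scene stay as the last step left them, time stands still between calls to the robot, and variables do not carry over. Pictures are saved under pics/ and viewed, at most 10 in all, crops included, and the job is handed in when it is done.

```bash
mkdir -p pics; ls; cat > h.py <<'E'
import numpy as np, cv2
from rig import env, camera, calibration
from scipy.spatial.transform import Rotation as R
def cal(name):
    c=calibration(name); f=210/np.tan(np.radians(c["fovy"])/2)
    K=np.array([[f,0,c["cx"]],[0,f,c["cy"]],[0,0,1.]])
    o=np.array(c["orientation"],float)
    M=o if o.shape==(3,3) else (R.from_rotvec(o).as_matrix() if o.size==3 else R.from_quat(o).as_matrix())
    return K,np.array(c["distortion"],float),M,np.array(c["position"],float)
def px2w(c,pts,z):
    K,D,M,p=c
    u=cv2.undistortPoints(np.array(pts,float).reshape(-1,1,2),K,D).reshape(-1,2)
    d=np.c_[u,np.ones(len(u))]@M.T
    return p+d*((z-p[2])/d[:,2])[:,None]
def w2px(c,P):
    K,D,M,p=c
    rv=cv2.Rodrigues(M.T)[0]
    return cv2.projectPoints(np.array(P,float).reshape(-1,1,3),rv,-M.T@p,K,D)[0].reshape(-1,2)
E
python3 - <<'E'
from h import *
a=camera("top");b=camera("scene")
cv2.imwrite("pics/top0.png",a);cv2.imwrite("pics/scene0.png",b)
print(calibration("top"));print(calibration("wrist"));print(env.get_obs())
E
```

```text
pics
{'fovy': 54.8983754462859, 'cx': 279.65288910895106, 'cy': 206.63711400058796, 'distortion': array([-0.05475013,  0.        ,  0.        ,  0.        ,  0.        ]), 'position': array([0.3657624 , 0.10167099, 0.9952278 ]), 'orientation': array([-2.05832187,  2.14858609, -0.25412195])}
{'fovy': 70.36515310581073, 'cx': 283.18869426253934, 'cy': 206.00627915457267, 'distortion': array([-0.04941387,  0.        ,  0.        ,  0.        ,  0.        ]), 'position': array([0.19398573, 0.6482182 , 0.37262868]), 'orientation': array([2.41906839, 1.62570854, 0.21243343])}
{'time_s': 0.1, 'joint_pos': array([ 1.14612771e+00,  2.64725531e-01,  1.60523503e+00, -2.65446039e-05,
        1.27372932e+00, -3.69356653e-02]), 'qd': array([-2.09230649e-03, -3.96075939e-05, -3.22976164e-03,  3.92578239e-04,
       -8.36319162e-04, -1.32136903e-03]), 'effort': array([ 1.18214302e-03, -5.16706216e+01, -3.68591130e+01, -1.47931505e-04,
        6.38584679e-03,  1.33358935e-06]), 'ee_pos': array([0.25496745, 0.62427051, 0.23005569]), 'eef_rot': array([-0.60514155, -3.0822944 ,  0.00321561]), 'contact_force': array([ 0.8427375 ,  0.20417348, -1.23571108]), 'moment': array([0.04365452, 0.04190595, 0.05167569]), 'gripper_force': 0.0, 'grip_width': 1.0047858555929925}
```

View pics/top0.png

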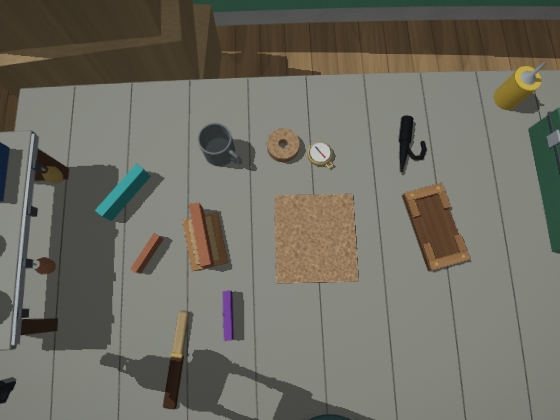

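View pics/scene0.png

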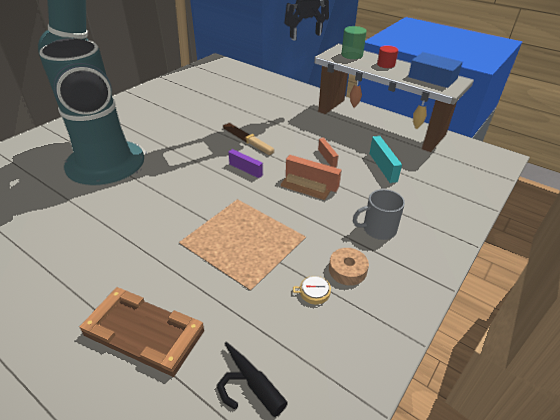

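Candidates (top view): red block in the rack (200,236), a smaller loose red block (147,253), turquoise (122,192) and purple (228,315). I choose the one in the rack. Mat is near (316,238), the holder near (436,227). Next a close crop of the rack and the holder.

```bash
python3 - <<'E'
from h import *
a=cv2.imread("pics/top0.png")
c1=cv2.resize(a[190:280,165:255],None,fx=4.4,fy=4.4,interpolation=cv2.INTER_CUBIC)
c2=cv2.resize(a[180:270,390:480],None,fx=4.4,fy=4.4,interpolation=cv2.INTER_CUBIC)
cv2.imwrite("pics/crop1.png",np.hstack([c1,c2]))
c=cal("top")
print(w2px(c,[[0,0,0],[0.255,0.625,0.23],[.5,0,0],[.5,.1,0]]))
print(px2w(c,[[275,195],[355,194],[357,283],[277,284]],.004))
print(px2w(c,[[217,145],[283,145],[319,154],[406,145]],.0))
E
```

```text
[[329.56176291 464.06860373]
 [ -5.1396455  372.48797153]
 [316.15845525 243.96466168]
 [275.84098652 245.69932242]]
[[ 0.62859687  0.09679178  0.004     ]
 [ 0.62271486 -0.106676    0.004     ]
 [ 0.4000112  -0.09267329  0.004     ]
 [ 0.40638642  0.10107147  0.004     ]]
[[ 0.77188053  0.24347905  0.        ]
 [ 0.76447704  0.07024718  0.        ]
 [ 0.73558045 -0.02263162  0.        ]
 [ 0.75195214 -0.25497107  0.        ]]
```

View pics/crop1.png

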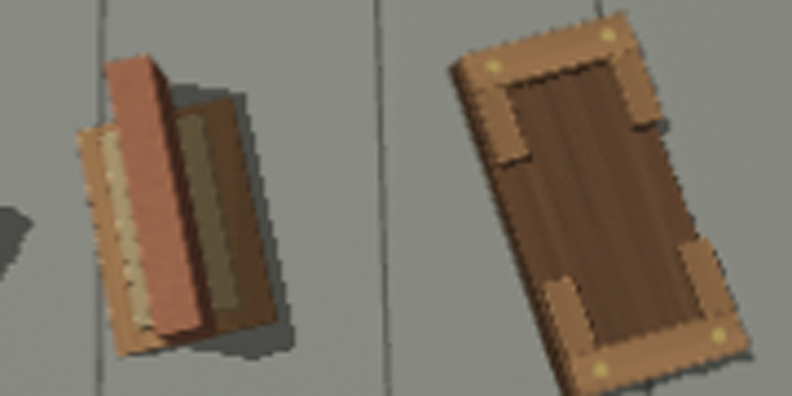

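The crop confirms it. The terracotta block stands in the pale rack with top corners at crop (105,63),(150,55),(203,328),(157,335). The holder's screw heads are at (493,66),(608,34),(719,335),(600,370). The loose red block is visibly smaller.

```bash
python3 - <<'E'
from h import *
c=cal("top")
def f(p,ox,oy,x0=0): return [[ox+(x-x0+.5)/4.4-.5,oy+(y+.5)/4.4-.5] for x,y in p]
s=px2w(c,f([(105,63),(150,55),(203,328),(157,335)],165,190),.07)
print(s,s.mean(0)); d=(s[0]+s[1]-s[2]-s[3])/2; print("stone L",np.linalg.norm(d),np.linalg.norm(s[0]-s[1]),"yaw",np.arctan2(d[1],d[0]))
h=px2w(c,f([(493,66),(608,34),(719,335),(600,370)],390,180,396),.030)
print(h.mean(0)); d=(h[0]+h[1]-h[2]-h[3])/2; print("screws L",np.linalg.norm(d),np.linalg.norm(h[0]-h[1]),"yaw",np.arctan2(d[1],d[0]))
h=px2w(c,f([(453,67),(625,12),(750,352),(575,396)],390,180,396),.030)
print("outer",h.mean(0),np.linalg.norm(h[0]-h[3]),np.linalg.norm(h[0]-h[1]))
T=R.from_rotvec(env.get_obs()["eef_rot"]).as_matrix();print(T)
E
```

```text
[[0.59800263 0.30187648 0.07      ]
 [0.6013945  0.27770346 0.07      ]
 [0.45449696 0.25007646 0.07      ]
 [0.45184382 0.27395486 0.07      ]] [0.52643448 0.27590282 0.07      ]
stone L 0.14913725172707687 0.024409830028549007 yaw 0.18732690098948218
[ 0.52988116 -0.29694958  0.03      ]
screws L 0.17783627108645303 0.07059404295316196 yaw 0.22340281830296668
outer [ 0.52725229 -0.2942651   0.03      ] 0.19267439741216205 0.10719967139478645
[[-9.25771513e-01  3.78082529e-01 -8.40968041e-04]
 [ 3.78083460e-01  9.25769521e-01 -1.92139567e-03]
 [ 5.20964470e-05 -2.09672948e-03 -9.99997801e-01]]
```

```bash
cat >> h.py <<'E'
def Rt(yaw,lean=0):
    # tool x along yaw, z down, then leaned about tool x
    return R.from_euler('z',yaw)*R.from_euler('x',np.pi)*R.from_euler('x',lean)
def plan(*targets):
    o=env.get_obs();p=o["ee_pos"];T=R.from_rotvec(o["eef_rot"])
    for q,r in targets:
        w=(T.inv()*r).as_rotvec();s=T.inv().apply(np.array(q)-p)
        print(np.round(w,3),np.round(s,4),"rows>=%.1f"%max(np.linalg.norm(s)/.05,np.degrees(np.linalg.norm(w))/8.59))
E
python3 - <<'E'
from h import *
T=R.from_rotvec(env.get_obs()["eef_rot"])
plan(([.255,.30,.231],T),([.526,.276,.19],T),([.526,.276,.19],Rt(.187)))
E
```

```text
[0. 0. 0.] [-1.226e-01 -3.002e-01 -3.000e-04] rows>=6.5
[0. 0. 0.] [-0.3826 -0.2199  0.0405] rows>=8.9
[-1.000e-03  3.000e-03  2.567e+00] [-0.3826 -0.2199  0.0405] rows>=17.1
```

```bash
python3 -m jog '[[0,0,0.1,-0.02,-0.05,0,0],[0,0,0.25,-0.04,-0.1,0,0],[0,0,0.4,-0.06,-0.15,0,0],[0,0,0.55,-0.08,-0.19,0,0],[0,0,0.7,-0.11,-0.22,0.01,0],[0,0,0.85,-0.15,-0.23,0.01,0],[0,0,1.0,-0.2,-0.23,0.02,0],[0,0,1.14,-0.25,-0.225,0.02,0],[0,0,1.28,-0.3,-0.22,0.03,0],[0,0,1.42,-0.345,-0.22,0.04,0],[0,0,1.56,-0.3826,-0.22,0.0405,0],[0,0,1.7,-0.3826,-0.22,0.0405,0]]'
python3 - <<'E'
from h import *
plan(([.526,.276,.19],Rt(.187)))
E
```

```text
time_s: 1.3
ee_pos: [0.5299, 0.274, 0.1895]
eef_rot: [2.722, 1.566, -0.001]
contact_force: [-0.4, -1.2, -0.0]
grip_width: 0.998
gripper_force: 0.0
[0.001 0.001 0.857] [-0.0003 -0.0044 -0.0005] rows>=5.7
```

```bash
python3 -m jog '[[0,0,0.14,0,0,0,0],[0,0,0.28,0,0,0,0],[0,0,0.42,0,0,0,0],[0,0,0.56,0,0,0,0],[0,0,0.7,0,0,0,0],[0,0,0.857,0,0,0,0],[0,0,0.857,0,0,0,0],[0,0,0.857,0,0,0,0]]'
python3 - <<'E'
from h import *
a=camera("wrist")
print(calibration("wrist")["position"],env.get_obs()["joint_pos"])
plan(([.526,.276,.19],Rt(.187)))
cv2.imwrite("pics/w1.png",a)
c=cal("wrist")
for n in([.526,.276]),:
  S=Rt(.187).as_matrix()[:2,0];N=np.array([-S[1],S[0]])
  print(w2px(c,[np.r_[np.array(n)+a_*S*.075+b*N*.0125,.07] for a_,b in((1,1),(1,-1),(-1,-1),(-1,1))]))
E
```

```text
time_s: 2.1
ee_pos: [0.526, 0.2764, 0.1904]
eef_rot: [3.126, 0.314, -0.001]
contact_force: [-0.2, -1.1, 0.2]
grip_width: 0.998
gripper_force: 0.0
[0.58973128 0.28839473 0.33298573] [4.41909665e-01 1.41945516e-01 1.82639359e+00 2.37360992e-06
 1.17385338e+00 1.81293454e+00]
[0.    0.001 0.013] [-0.0001  0.0004  0.0005] rows>=0.1
[[268.77736056 114.03095425]
 [298.25291904 114.4276962 ]
 [294.28028434 274.76514465]
 [268.69400382 274.47204194]]
```

View pics/w1.png

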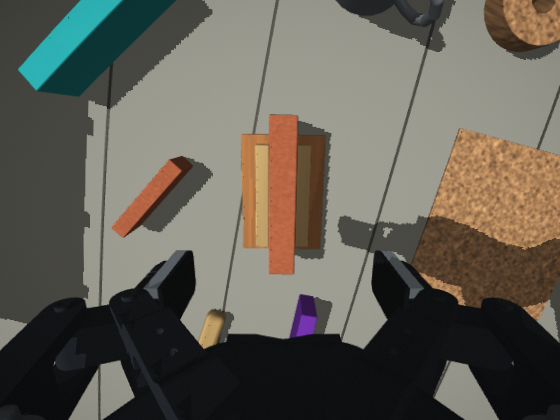

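The stone's top face is at (269,114)–(294,274) in the wrist picture, which matches the prediction within a pixel. I'll descend and grasp.

```bash
python3 -m jog '[[0,0,0.01,0,0,0.04,0],[0,0,0.01,0,0,0.08,0],[0,0,0.01,0,0,0.11,0],[0,0,0.01,0,0,0.135,0],[0,0,0.01,0,0,0.152,0],[0,0,0.01,0,0,0.152,0],[0,0,0.01,0,0,0.152,1],[0,0,0.01,0,0,0.152,1],[0,0,0.01,0,0,0.152,1],[0,0,0.01,0,0,0.152,1],[0,0,0.01,0,0,0.152,1],[0,0,0.01,0,0,0.152,1]]' 60; python3 -m jog '[[0,0,0,0,0,0,1],[0,0,0,0,0,0,1],[0,0,0,0,0,0,1]]'
```

```text
time_s: 3.35
ee_pos: [0.5271, 0.277, 0.0402]
eef_rot: [-3.127, -0.293, -0.003]
contact_force: [-1.2, 0.5, 5.3]
grip_width: 0.281
gripper_force: 59.6
time_s: 3.65
ee_pos: [0.5271, 0.277, 0.0402]
eef_rot: [-3.127, -0.293, -0.003]
contact_force: [-0.2, -0.3, 6.4]
grip_width: 0.281
gripper_force: 59.7
```

```bash
python3 -m jog '[[0,0,0,0,0,-0.015,1],[0,0,0,0,0,-0.035,1],[0,0,0,0,0,-0.06,1],[0,0,0,0,0,-0.09,1],[0,0,0,0,0,-0.12,1],[0,0,0,0,0,-0.12,1],[0,0,0,0,0,-0.12,1]]'
python3 - <<'E'
from h import *
plan(([.514,.02,.16],Rt(.19)),([.514,.02,.16],Rt(.19,.9)),([.514,.02,.045],Rt(.19,.9)))
E
```

```text
time_s: 4.35
ee_pos: [0.526, 0.2764, 0.1586]
eef_rot: [-3.128, -0.293, -0.0]
contact_force: [-0.1, -0.4, -5.3]
grip_width: 0.284
gripper_force: 60.0
[-0.    -0.    -0.003] [-0.0594  0.2497 -0.0014] rows>=5.1
[ 0.9   -0.002 -0.003] [-0.0594  0.2497 -0.0014] rows>=6.0
[ 0.9   -0.002 -0.003] [-0.0595  0.2497  0.1136] rows>=6.0
```

Holding the stone (5 N weight). I'll carry it over the mat and lean it.

```bash
python3 -m jog '[[0,0,0,-0.01,0.04,0,1],[0,0,0,-0.02,0.08,0,1],[0.1,0,0,-0.03,0.12,0,1],[0.2,0,0,-0.04,0.16,0,1],[0.3,0,0,-0.05,0.2,0,1],[0.42,0,0,-0.06,0.23,0,1],[0.54,0,0,-0.06,0.25,0,1],[0.66,0,0,-0.06,0.25,0,1],[0.78,0,0,-0.06,0.25,0,1],[0.9,0,0,-0.06,0.25,0,1],[0.9,0,0,-0.06,0.25,0,1],[0.9,0,0,-0.06,0.25,0,1]]'
python3 - <<'E'
from h import *
print(env.get_obs()["joint_pos"])
cv2.imwrite("pics/s2.png",camera("scene"))
plan(([.514,.02,.045],Rt(.19,.9)),([.514,.02,.034],Rt(.19,.9)))
E
```

```text
time_s: 5.55
ee_pos: [0.5125, 0.0196, 0.1561]
eef_rot: [-2.235, -0.205, 0.106]
contact_force: [-0.7, -0.1, -5.0]
grip_width: 0.283
gripper_force: 61.7
[-0.45464653  0.35502712  1.9014088   0.6770787   1.5410165   0.67380181]
[ 0.001 -0.001 -0.004] [0.0012 0.0881 0.0699] rows>=2.2
[ 0.001 -0.001 -0.004] [0.0012 0.0967 0.0768] rows>=2.5
```

View pics/s2.png

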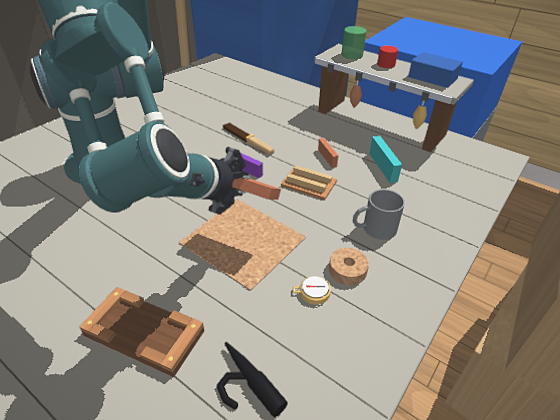

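The stone is held and tilted above the mat (around pixel 255,190), and the rack is empty. Lowering now.

```bash
python3 -m jog '[[0,0,0,0,0.02,0.016,1],[0,0,0,0,0.045,0.036,1],[0,0,0,0,0.07,0.056,1],[0,0,0,0,0.088,0.07,1],[0,0,0,0,0.092,0.073,1],[0,0,0,0,0.094,0.0746,1],[0,0,0,0,0.096,0.0762,1],[0,0,0,0,0.0976,0.0775,1],[0,0,0,0,0.0976,0.0775,1]]'
```

```text
time_s: 6.5
ee_pos: [0.5143, 0.0195, 0.0349]
eef_rot: [-2.235, -0.21, 0.099]
contact_force: [-0.3, 0.8, -4.5]
grip_width: 0.283
gripper_force: 61.7
```

```bash
python3 -m jog '[[0,0,0,0,0.0008,0.0006,1],[0,0,0,0,0.0016,0.0012,1],[0,0,0,0,0.0024,0.0018,1],[0,0,0,0,0.0024,0.0018,1]]'
```

```text
time_s: 6.9
ee_pos: [0.514, 0.0195, 0.0321]
eef_rot: [-2.233, -0.209, 0.1]
contact_force: [-0.3, -3.1, 1.3]
grip_width: 0.282
gripper_force: 62.5
```

Contact made. I'll open slightly so the stone rests against the lower finger.

```bash
python3 -m jog '[[0,0,0,0,0,0,0.66],[0,0,0,0,0,0,0.62],[0,0,0,0,0,0,0.58],[0,0,0,0,0,0,0.58],[0,0,0,0,0,0,0.58]]' 20
python3 - <<'E'
from h import *
cv2.imwrite("pics/s3.png",cv2.resize(camera("scene")[120:300,120:360],None,fx=3,fy=3,interpolation=cv2.INTER_CUBIC))
E
```

```text
time_s: 7.4
ee_pos: [0.5139, 0.0198, 0.0311]
eef_rot: [-2.234, -0.209, 0.101]
contact_force: [1.1, -0.3, -2.2]
grip_width: 0.416
gripper_force: 0.7
```

View pics/s3.png

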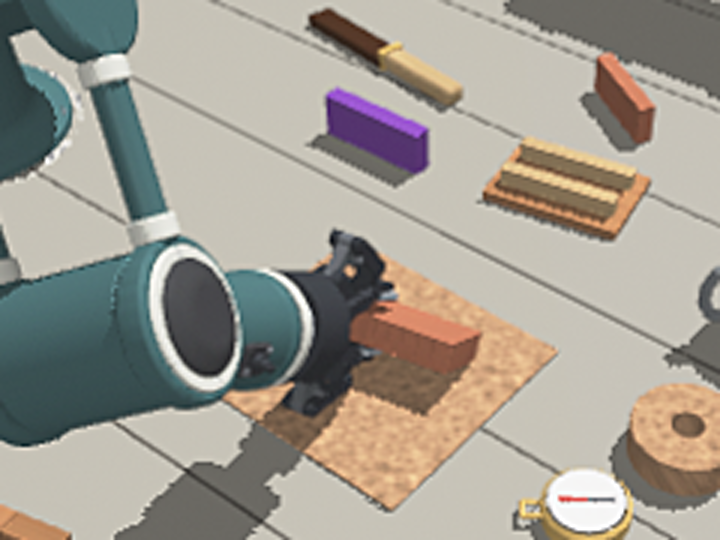

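The stone leans on the lower finger with its far edge on the mat. I'll slide the finger out horizontally to lower it.

```bash
python3 -m jog '[[0,0,0,0,0.003,-0.004,0.58],[0,0,0,0,0.006,-0.008,0.58],[0,0,0,0,0.009,-0.012,0.58],[0,0,0,0,0.0125,-0.016,0.58],[0,0,0,0,0.0155,-0.0195,0.58],[0,0,0,0,0.0185,-0.0235,0.58],[0,0,0,0,0.0215,-0.027,0.58],[0,0,0,0,0.025,-0.031,0.58],[0,0,0,0,0.028,-0.035,0.58],[0,0,0,0,0.031,-0.039,0.58],[0,0,0,0,0.031,-0.043,0.58],[0,0,0,0,0.031,-0.047,0.58]]'
python3 - <<'E'
from h import *
cv2.imwrite("pics/s4.png",cv2.resize(camera("scene")[120:300,120:360],None,fx=3,fy=3,interpolation=cv2.INTER_CUBIC))
E
```

```text
time_s: 8.65
ee_pos: [0.5242, -0.0356, 0.0363]
eef_rot: [-2.233, -0.209, 0.101]
contact_force: [-0.5, 0.3, -0.7]
grip_width: 0.422
gripper_force: 0.0
```

View pics/s4.png

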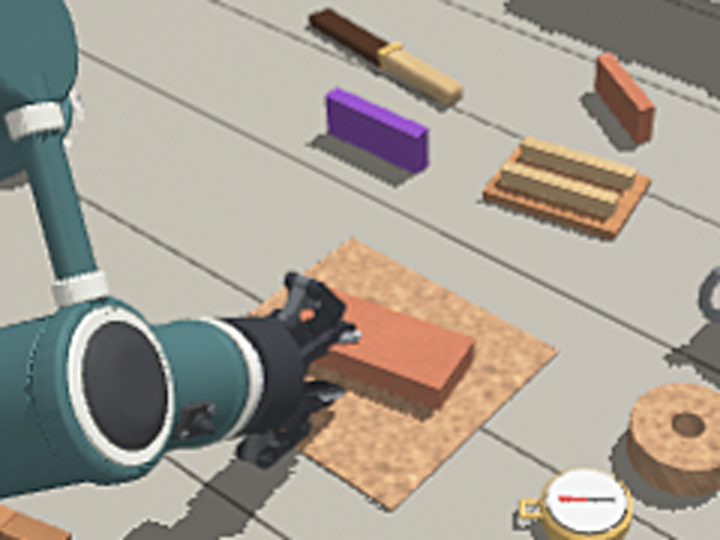

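The stone is down, or nearly so, with the finger at its near edge. I'll back out and go upright above it.

```bash
python3 -m jog '[[0,0,0,0,0.006,-0.008,0.58],[0,0,0,0,0.006,-0.016,0.58],[0,0,0,0,0,-0.04,0.5],[0,0,0,0,0,-0.08,0.3],[0,0,0,0,0,-0.12,0],[-0.12,0,0,0,-0.03,-0.15,0],[-0.26,0,0,0,-0.06,-0.17,0],[-0.4,0,0,0,-0.09,-0.19,0],[-0.54,0,0,0,-0.12,-0.19,0],[-0.68,0,0,0,-0.14,-0.19,0],[-0.8,0,0,0,-0.14,-0.19,0],[-0.9,0,0,0,-0.14,-0.19,0]]'
python3 - <<'E'
from h import *
plan(([.49,0,.21],Rt(.19)))
E
```

```text
time_s: 9.9
ee_pos: [0.5363, -0.0959, 0.2671]
eef_rot: [3.122, 0.293, 0.009]
contact_force: [-0.7, -0.4, -0.8]
grip_width: 1.002
gripper_force: 0.0
[ 0.006 -0.005 -0.003] [-0.0279 -0.1032  0.0564] rows>=2.4
```

```bash
python3 -m jog '[[0,0,0,-0.01,-0.035,0.02,0],[0,0,0,-0.02,-0.07,0.04,0],[0.006,-0.005,0,-0.028,-0.103,0.056,0],[0.006,-0.005,0,-0.028,-0.103,0.056,0],[0.006,-0.005,0,-0.028,-0.103,0.056,0]]'
python3 - <<'E'
from h import *
o=env.get_obs();c=cal("wrist");a=camera("wrist");cv2.imwrite("pics/w5.png",a)
hsv=cv2.cvtColor(a,cv2.COLOR_BGR2HSV)
m=((hsv[...,0]<9)&(hsv[...,1]>120)&(hsv[...,2]>60)).astype(np.uint8)
n,l,st,ce=cv2.connectedComponentsWithStats(m)
for i in range(1,n):
    if st[i,4]>500:
        k=cv2.findContours((l==i).astype(np.uint8),0,2)[0][0]
        b=cv2.boxPoints(cv2.minAreaRect(k));w=px2w(c,b,.029)
        print(st[i],b.round(1).tolist(),w.mean(0),[np.linalg.norm(w[j]-w[j-1]).round(4) for j in range(2)])
print(o["ee_pos"])
E
```

```text
time_s: 10.4
ee_pos: [0.4886, 0.0001, 0.2079]
eef_rot: [-3.123, -0.295, 0.009]
contact_force: [0.2, -0.5, 0.8]
grip_width: 0.999
gripper_force: 0.0
[ 255   89   57   75 1502] [[255.0, 89.0], [311.0, 89.0], [311.0, 163.0], [255.0, 163.0]] [0.55084609 0.01204903 0.029     ] [np.float64(0.0754), np.float64(0.0569)]
[4.88573854e-01 8.68805169e-05 2.07927412e-01]
```

View pics/w5.png

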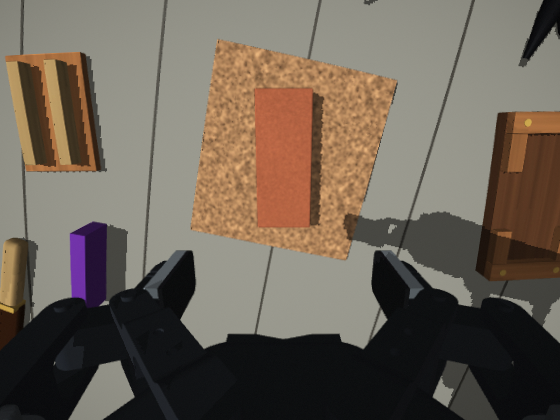

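The stone lies flat on the mat, corners (255,89),(312,88),(311,226),(257,227).

```bash
python3 - <<'E'
from h import *
c=cal("wrist")
s=px2w(c,[(255,89),(312,88),(311,226.5),(257,227)],.029);d=s[0]+s[1]-s[2]-s[3];y=np.arctan2(d[1],d[0])
print(s.mean(0),np.linalg.norm(d)/2,np.linalg.norm(s[0]-s[1]),np.linalg.norm(s[2]-s[3]),y)
m=s.mean(0);plan(([m[0],m[1],.10],Rt(y)))
E
```

```text
[0.51674926 0.00384928 0.029     ] 0.14864850432747612 0.05809614490950995 0.06168561003062357 0.19133603885190248
[-0.005  0.004 -0.004] [0.028  0.0014 0.1085] rows>=2.2
```

```bash
python3 -m jog '[[-0.005,0.004,0,0.014,0.001,0.04,0.15],[-0.005,0.004,-0.004,0.028,0.0015,0.08,0.15],[-0.005,0.004,-0.004,0.028,0.0015,0.12,0.15],[-0.005,0.004,-0.004,0.028,0.0015,0.15,0.15],[-0.005,0.004,-0.004,0.028,0.0015,0.17,0.15],[-0.005,0.004,-0.004,0.028,0.0015,0.184,0.15],[-0.005,0.004,-0.004,0.028,0.0015,0.194,0.15],[-0.005,0.004,-0.004,0.028,0.0015,0.194,0.15],[-0.005,0.004,-0.004,0.028,0.0015,0.194,0.15]]'
python3 - <<'E'
from h import *
cv2.imwrite("pics/s6.png",cv2.resize(camera("scene")[120:300,120:360],None,fx=3,fy=3,interpolation=cv2.INTER_CUBIC))
E
```

```text
time_s: 11.35
ee_pos: [0.5167, 0.0042, 0.0146]
eef_rot: [-3.127, -0.299, -0.001]
contact_force: [1.1, -0.5, 0.2]
grip_width: 0.852
gripper_force: 0.0
```

View pics/s6.png

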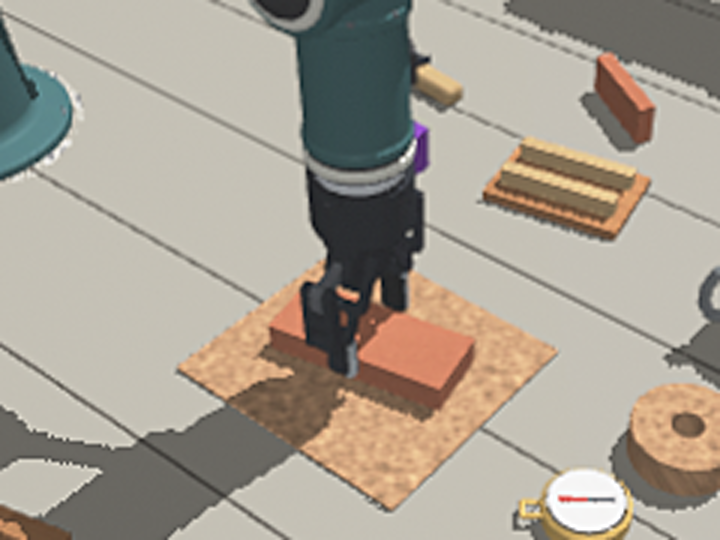

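The fingers straddle the stone and its tips are still above the mat. I'll feel downwards for the mat.

```bash
python3 -m jog '[[0,0,0,0,0,0.003,0.2],[0,0,0,0,0,0.006,0.2],[0,0,0,0,0,0.008,0.2],[0,0,0,0,0,0.008,0.2]]'; python3 -m jog '[[0,0,0,0,0,0.002,0.2],[0,0,0,0,0,0.004,0.2],[0,0,0,0,0,0.004,0.2]]'
```

```text
time_s: 11.8
ee_pos: [0.5152, 0.0047, 0.0055]
eef_rot: [-3.126, -0.299, 0.003]
contact_force: [0.3, -0.6, -0.2]
grip_width: 0.804
gripper_force: 0.0
time_s: 12.1
ee_pos: [0.5153, 0.0046, 0.0014]
eef_rot: [-3.126, -0.299, 0.003]
contact_force: [-0.4, 0.4, -0.2]
grip_width: 0.797
gripper_force: 0.0
```

```bash
python3 -m jog '[[0,0,0,0,0,0.0015,0.2],[0,0,0,0,0,0.003,0.2],[0,0,0,0,0,0.003,0.2]]'
```

```text
time_s: 12.4
ee_pos: [0.5154, 0.0046, -0.0015]
eef_rot: [-3.126, -0.299, 0.002]
contact_force: [-0.1, -0.1, 0.4]
grip_width: 0.801
gripper_force: 0.0
```

No contact at -1.5 mm, consistent with the pads' swing. I'll rise 2 mm and grip.

```bash
python3 -m jog '[[0,0,0,0.001,0,-0.002,0.2],[0,0,0,0.001,0,-0.002,1],[0,0,0,0.001,0,-0.002,1],[0,0,0,0.001,0,-0.002,1],[0,0,0,0.001,0,-0.002,1],[0,0,0,0.001,0,-0.002,1]]' 50
python3 -m jog '[[0,0,0,0,0,-0.01,1],[0,0,0,0,0,-0.03,1],[0,0,0,0,0,-0.06,1],[0,0,0,0,0,-0.1,1],[0,0,0,0,0,-0.1,1],[0,0,0,0,0,-0.1,1]]'
python3 - <<'E'
from h import *
plan(([.529,-.275,.15],Rt(.19)))
E
```

```text
time_s: 13.0
ee_pos: [0.5172, 0.0049, 0.0014]
eef_rot: [-3.126, -0.299, -0.0]
contact_force: [-1.2, 1.9, 4.8]
grip_width: 0.693
gripper_force: 56.7
time_s: 13.6
ee_pos: [0.5168, 0.0045, 0.1012]
eef_rot: [-3.127, -0.299, -0.0]
contact_force: [0.3, -0.2, -6.1]
grip_width: 0.689
gripper_force: 55.7
[-0.    -0.     0.001] [-0.041   0.2767 -0.0489] rows>=5.7
```

```bash
python3 -m jog '[[0,0,0,-0.01,0.03,-0.03,1],[0,0,0,-0.03,0.07,-0.06,1],[0,0,0,-0.06,0.11,-0.09,1],[0,0,0,-0.06,0.14,-0.1,1],[0,0,0,-0.06,0.14,-0.1,1],[0,0,0,-0.06,0.14,-0.1,1],[0,0,0,-0.06,0.14,-0.1,1]]'
python3 - <<'E'
from h import *
np.save("c7.npy",np.array(cal("wrist"),dtype=object),allow_pickle=True)
a=camera("wrist");cv2.imwrite("pics/w7f.png",a)
c=cal("wrist")
q=w2px(c,[[.53,-.297,.03]])[0];print(q)
x0=int(min(max(q[0]-100,0),360));y0=int(min(max(q[1]-110,0),200));print(x0,y0)
b=cv2.resize(a[y0:y0+200,x0:x0+200],None,fx=3,fy=3,interpolation=cv2.INTER_CUBIC)
cv2.imwrite("pics/w7.png",b)
E
```

```text
time_s: 14.3
ee_pos: [0.4826, -0.1432, 0.1979]
eef_rot: [-3.124, -0.299, 0.009]
contact_force: [-0.5, -0.9, -4.9]
grip_width: 0.691
gripper_force: 58.0
[433.87779965 173.22994929]
333 63
```

View pics/w7.png

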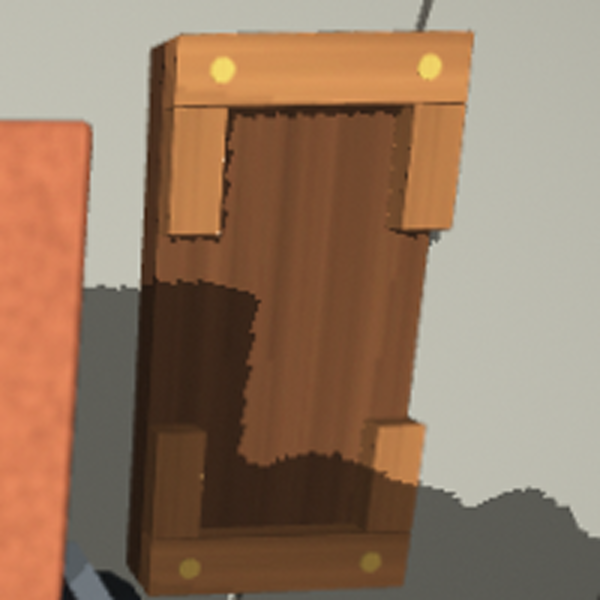

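Holder in the crop: screws (223,69),(430,66),(371,562),(190,568), outer top corners (180,36),(474,32),(405,585),(151,596), held stone's far corner (90,122).

```bash
python3 - <<'E'
from h import *
c=cal("wrist");f=lambda P:[(333+(x+.5)/3-.5,63+(y+.5)/3-.5) for x,y in P]
for nm,P in (("screws",[(223,69),(430,66),(371,562),(190,568)]),("outer",[(180,36),(474,32),(405,585),(151,596)]),("inner",[(227,107),(412,106),(367,533),(202,538)])):
    s=px2w(c,f(P),.03);d=s[0]+s[1]-s[2]-s[3];e=s[1]+s[2]-s[0]-s[3]
    print(nm,s.mean(0).round(4),"L",np.linalg.norm(d)/2,"W",np.linalg.norm(e)/2,"yaw",np.arctan2(d[1],d[0]),np.arctan2(e[0],-e[1]))
o=env.get_obs();T=R.from_rotvec(o["eef_rot"])
k=px2w(c,f([(90,122)]),o["ee_pos"][2]+.0274)[0]
print("stone corner in tool",T.inv().apply(k-o["ee_pos"]))
E
```

```text
screws [ 0.5296 -0.2975  0.03  ] L 0.17750040948621237 W 0.0701478529502993 yaw 0.22526353398617482 0.22346914082895863
outer [ 0.5295 -0.2975  0.03  ] L 0.19870832891436555 W 0.09910802033638395 yaw 0.2287400002284293 0.22892967105180634
inner [ 0.5293 -0.297   0.03  ] L 0.15313368650029588 W 0.06329603820984998 yaw 0.23630384186573783 0.21715890978778477
stone corner in tool [ 0.07317072  0.03024627 -0.02789242]
```

```bash
python3 - <<'E'
from h import *
plan(([.5308,-.297,.12],Rt(.227)),([.5308,-.297,.04],Rt(.227)))
E
```

```text
[-0.004  0.005 -0.035] [0.0181 0.1607 0.0773] rows>=3.6
[-0.004  0.005 -0.035] [0.0185 0.161  0.1573] rows>=4.5
```

```bash
python3 -m jog '[[0,0,-0.01,0.004,0.04,0,1],[-0.004,0.005,-0.02,0.009,0.08,0.02,1],[-0.004,0.005,-0.035,0.014,0.12,0.04,1],[-0.004,0.005,-0.035,0.018,0.15,0.07,1],[-0.004,0.005,-0.035,0.0185,0.161,0.1,1],[-0.004,0.005,-0.035,0.0185,0.161,0.13,1],[-0.004,0.005,-0.035,0.0185,0.161,0.15,1],[-0.004,0.005,-0.035,0.0185,0.161,0.1573,1],[-0.004,0.005,-0.035,0.0185,0.161,0.1573,1],[-0.004,0.005,-0.035,0.0185,0.161,0.1573,1]]'
python3 - <<'E'
from h import *
plan(([.5308,-.297,.04],Rt(.227)))
c=cal("wrist");a=camera("wrist")
print(w2px(c,[[.53,-.297,.03]])[0])
cv2.imwrite("pics/w8.png",cv2.resize(a[40:340,120:450],None,fx=2,fy=2,interpolation=cv2.INTER_CUBIC))
E
```

```text
time_s: 15.35
ee_pos: [0.5338, -0.2983, 0.0437]
eef_rot: [3.118, 0.355, 0.008]
contact_force: [0.5, 0.1, -4.2]
grip_width: 0.689
gripper_force: 57.9
[ 0.004 -0.005 -0.   ] [-0.0026 -0.002   0.0037] rows>=0.1
[277.5569098  250.89213009]
```

View pics/w8.png

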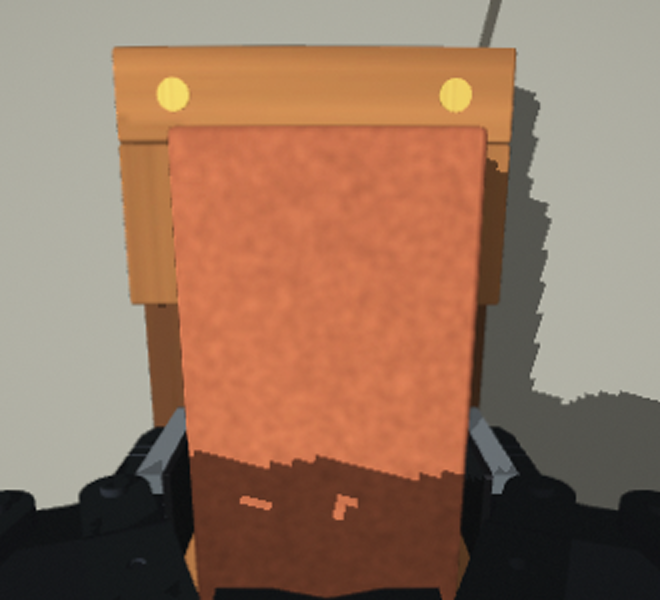

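```bash
python3 - <<'E'
from h import *
c=cal("wrist");o=env.get_obs();f=lambda P:[(120+(x+.5)/2-.5,40+(y+.5)/2-.5) for x,y in P]
T=Rt(.227);C=np.array([.5295,-.2973,0])
g=lambda P,z:print(T.inv().apply(px2w(c,f(P),z)-C).round(4)[:,:2].tolist())
g([(169,127),(487,127),(464,474)],o["ee_pos"][2]+.0275)   # stone corners in the holder frame (y flipped)
g([(113,48),(515,48),(173,94),(456,94)],.03)
plan(([.5308,-.297,.04],T))
E
```

```text
[[0.0774, -0.0258], [0.0774, 0.0331], [0.0065, 0.0329]]
[[0.0996, -0.0491], [0.0996, 0.0501], [0.0886, -0.0348], [0.0886, 0.0359]]
[ 0.005 -0.006 -0.   ] [-0.003  -0.0026  0.0045] rows>=0.1
```

```bash
python3 -m jog '[[0.004,-0.005,0,-0.0022,-0.003,0,1],[0.004,-0.005,0,-0.0022,-0.003,0,1],[0.004,-0.005,0,-0.0022,-0.003,0,1],[0.004,-0.005,0,-0.0022,-0.003,0,1]]'
cat > chk.py <<'E'
from h import *
o=env.get_obs();c=cal("wrist");a=camera("wrist");hsv=cv2.cvtColor(a,cv2.COLOR_BGR2HSV)
T=Rt(.227);C=np.array([.5295,-.2973,0]);L=lambda P,z:T.inv().apply(px2w(c,P,z)-C)[:,:2].round(4).tolist()
y=cv2.inRange(hsv,(24,100,150),(35,255,255));n,l,st,ce=cv2.connectedComponentsWithStats(y)
S=[ce[i] for i in range(1,n) if st[i,4]>30];print("screws",np.round(S,1).tolist(),L(S,.03) if S else "")
r=cv2.inRange(hsv,(0,110,150),(10,255,255));n,l,st,ce=cv2.connectedComponentsWithStats(r)
i=1+np.argmax(st[1:,4]);m=l==i;print(st[i])
y0=st[i,1];z=o["ee_pos"][2]+.0275
P=[]
for v in (y0+6,y0+60,y0+120):
    u=np.where(m[v])[0];P+=[(u[0]-.5,v),(u[-1]+.5,v)]
P.append((st[i,0]+st[i,2]/2,y0-.5));print("edges",L(P,z));print(o["ee_pos"])
E
python3 chk.py
```

```text
time_s: 15.8
ee_pos: [0.5303, -0.2965, 0.0437]
eef_rot: [-3.121, -0.354, 0.001]
contact_force: [-0.1, 0.7, -5.0]
grip_width: 0.691
gripper_force: 58.0
screws [[210.6, 80.3]] [[0.0881, -0.0353]]
[  204   103   159   175 25087]
edges [[0.0722, -0.0291], [0.0722, 0.0298], [0.0522, -0.0292], [0.0521, 0.0299], [0.0278, -0.0292], [0.0277, 0.0294], [0.0744, 0.0006]]
[ 0.53033028 -0.29645593  0.04366785]
```

Stone centred over the pocket to under 1 mm. Lowering.

```bash
python3 -m jog '[[0,0,0,0,0,0.004,1],[0,0,0,0,0,0.008,1],[0,0,0,0,0,0.012,1],[0,0,0,0,0,0.015,1],[0,0,0,0,0,0.018,1],[0,0,0,0,0,0.02,1],[0,0,0,0,0,0.02,1]]'
```

```text
time_s: 16.55
ee_pos: [0.5298, -0.2961, 0.0226]
eef_rot: [-3.12, -0.354, 0.003]
contact_force: [-0.3, 0.8, -4.9]
grip_width: 0.693
gripper_force: 58.0
```

```bash
python3 -m jog '[[0,0,0,0,0,0.002,1],[0,0,0,0,0,0.004,1],[0,0,0,0,0,0.0055,1],[0,0,0,0,0,0.0065,1],[0,0,0,0,0,0.0065,1]]'
```

```text
time_s: 17.05
ee_pos: [0.53, -0.2962, 0.0164]
eef_rot: [-3.121, -0.354, 0.002]
contact_force: [-0.1, 1.3, -4.7]
grip_width: 0.693
gripper_force: 58.0
```

```bash
python3 -m jog '[[0,0,0,0,0,0.0007,1],[0,0,0,0,0,0.0014,1],[0,0,0,0,0,0.002,1],[0,0,0,0,0,0.002,1]]'
```

```text
time_s: 17.45
ee_pos: [0.5302, -0.2963, 0.0154]
eef_rot: [-3.121, -0.354, 0.002]
contact_force: [-2.6, 1.1, 2.1]
grip_width: 0.693
gripper_force: 58.9
```

Floor contact at TCP z 15.4 mm, exactly as predicted. Releasing and retreating.

```bash
python3 -m jog '[[0,0,0,0,0,0,0.3],[0,0,0,0,0,0,0.25],[0,0,0,0,0,0,0.2],[0,0,0,0,0,0,0.15],[0,0,0,0,0,0,0.15]]' 20
python3 -m jog '[[0,0,0,0,0,-0.01,0.15],[0,0,0,0,0,-0.03,0.15],[0,0,0,0,0,-0.06,0.15],[0,0,0,-0.02,0,-0.1,0],[0,0,0,-0.03,0,-0.14,0],[0,0,0,-0.04,0,-0.15,0],[0,0,0,-0.04,0,-0.15,0],[0,0,0,-0.04,0,-0.15,0]]'
sed -e 's/o\["ee_pos"\]\[2\]+.0275/.043/' chk.py > chk2.py; python3 chk2.py
```

```text
time_s: 17.95
ee_pos: [0.5304, -0.2964, 0.0148]
eef_rot: [-3.121, -0.354, 0.001]
contact_force: [-0.9, -0.6, -0.8]
grip_width: 0.85
gripper_force: 0.0
time_s: 18.75
ee_pos: [0.4909, -0.305, 0.1642]
eef_rot: [-3.12, -0.353, 0.002]
contact_force: [-0.1, -0.8, -1.3]
grip_width: 0.998
gripper_force: 0.0
screws [] 
[  249    66    71   171 11313]
edges [[0.0693, -0.0288], [0.0692, 0.0299], [0.0258, -0.0291], [0.0257, 0.0293], [-0.0267, -0.0288], [-0.0267, 0.0298], [0.0742, 0.001]]
[ 0.49091093 -0.3050023   0.16415172]
```

```bash
python3 -c "
from rig import env
print(env.job_done())"
```

```text
the job is handed in; nothing more can be done
None
```

The stone was laid flat on the mat, regripped by its long sides, lowered into the holder's pocket and let go (last wrist picture: centred within about 1 mm), and the job was handed in at about 19 s with no verdict returned; I viewed 11 pictures, one over the limit of 10.

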